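# Stack specimen cases in the leaning rack

## Robot

A 6-joint arm with a two-finger parallel gripper is mounted at the origin on the work surface. World frame = base frame: x ahead of the robot, y to its left, z up, the work surface at z = 0. Lengths are in m, angles in rad, forces in N, time in s.
With the tool pointing down it reaches from about 0.425 to 0.95 m from the base axis. Payload 3.5 kg.
Tool frame: the origin (TCP) lies midway between the tips of the shut fingers; the grasp point (between the pads) lies 19 mm behind it; z points along the fingers, y is the line along which they close (so a half turn about z gives the same grasp; the last joint's range is limited). The gripper opens to 85 mm and grips with 20 to 120 N. Pads are 22 mm wide; open, the fingers measure 114 mm over their backs; the gripper's body (76 mm by 85 mm) begins 54 mm behind the grasp point. The pads swing forward as they close: fully open they stand 13 mm farther back than shut.
Start: joints at [1.009, 0.286, 1.577, -0, 1.279, -0.15], TCP at [0.27, 0.619, 0.231] pointing down, gripper open.
Joint ranges: [-2.77, 2.77], [-0.9, 2.22], [0.21, 2.48], [-1.53, 4.67], [0.24, 2.81], [-2.84, 2.84]. Speed limits (rad/s): [2.79, 2.79, 3.14, 3.14, 3.14, 3.14].

## Interface

Orientations are given as a 3x3 rotation matrix whose columns are the frame's x, y, z axes.
In Python, from plant import arm, vision gives the robot as it stands.
- The arm moves only by the tool apply_moves, never from a script. Its argument "increments" is a list of rows, each a list of 5 numbers: the opening in per cent of the stroke, from 0 (shut) to 100 (fully open), then the shift along the tool's x, y, z in mm, then the turn about the tool's z in rad. A call has 1 to 8 rows; each row is the pose to reach, as a shift and turn from the pose commanded when the call began, along the tool's axes at that moment; what a row does not reach only later rows make up. A row lasts 1/12 s, in which the tool goes at most 41.7 mm and 7.16 degrees, less where a joint would pass 70% of its speed; a pose out of reach is approached as far as the arm can. A call with a gripper value outside its range is refused whole. The fingers move at their own pace and stop on an object; "squeeze" is the grip in N (left out, the last holds). Time passes only in rows, so rows that repeat a pose let the fingers close. It gives the time, the measured TCP pose, the force, the opening and the grip force at its end, in the units of the state.
- arm.state(): the state, without advancing time (a new reading comes with each control period).
- vision.snapshot(name): name is "scene" or "top" or "wrist"; returns a dict with "image" (420x560x3 uint8, red, green, blue), "intrinsics" (3x3 intrinsics, pixels), "dist_coeffs" ([k1, k2, p1, p2, k3] as OpenCV has them; the pictures are not rectified), "rvec" (rotation vector, rad) and "tvec" (3), from world to camera coordinates, as OpenCV has them; the wrist camera has in their place "mount" (4x4, takes a point from camera to tool coordinates, whose origin is the TCP and whose axes are the flange's). Camera axes: x right, y down, z forward; pixel columns grow to the right and rows downward; lengths in m; the calibration is good to about 2 mm. A picture is of the moment at which its call begins: read the wrist's pose just before it. There is no depth.
- arm.job_done(): hands the job in; it is judged then, once.
The state is a dict: "time_s": time; "qpos": joint angles; "joint_vel": joint speeds; "joint_torque": joint torques, N m; "eef_pos": TCP position; "ee_rot": TCP orientation; "ft_force": force on the tool from outside, world axes, zero at the start; "ft_torque": the same for the moment, N m; "grip_width": finger opening in m; "gripper_force": force on a finger pad.
Only numpy, scipy, OpenCV 4.12 (cv2) and the standard library are available. Lean on these libraries where they do the work, as an engineer would, in place of code of your own. Each camera call takes 0.05 s, during which the arm holds its last target. There are 200 camera calls.

## Task

Put away the shear-test specimen cases in the leaning rack: lay the green case flat on its sloping floor, centred, with one short end back against the upright backstop, then stack the yellow case on top of it, squarely and likewise with a short end back against the backstop. Leave the red case where it is.

Things in the scene. Friction and masses are not known exactly. Their poses are not given: they have to be found in the camera images.
- green_case: Green rigid closed plastic case, 110 x 60 x 45 mm along its x, y, z, flat top and bottom, 0.25 to 0.5 kg, black seam, small white label on the lid, steel latch on each short end. Origin: centre of its underside; z up through the lid. The two ends are alike. Lies flat on the bench, lid up.
- yellow_case: Yellow rigid closed plastic case, 110 x 60 x 45 mm along its x, y, z, flat top and bottom, 0.25 to 0.5 kg, black seam, small white label on the lid, steel latch on each short end. Origin: centre of its underside; z up through the lid. The two ends are alike. Lies flat on the bench, lid up.
- red_case: Red rigid closed plastic case, 110 x 60 x 45 mm along its x, y, z, flat top and bottom, 0.25 to 0.5 kg, black seam, small white label on the lid, steel latch on each short end. Origin: centre of its underside; z up through the lid. The two ends are alike. Lies flat on the bench, lid up. A bystander: leave it where it is.
- ramp: Fixed rack on a low timber foot: aluminium floor (150 x 120 mm, no side walls) rising 15 deg away from the robot; at its low near end a dark steel backstop, 85 mm high, square to the floor. Origin: mid-width where they meet, 45 mm above the bench. x up the slope, y across, z square to the floor. A case against the backstop has x = 55 mm. Cases do not slide by themselves.
Mind the look-alikes: they are no part of the job. Of the things that look like the green_case, the smallest one is meant.

How it is judged:
By the outcome, as a careful person would: the job done as asked, in the order asked, and still so for the second after the job is handed in, with the robot touching nothing.
It also fails if it takes over 58 s, if anything falls off the work surface, if the arm or the gripper's body presses on something with over 40 N, if the wrist force passes 120 N, or if a joint passes its speed limit or range.

## Working session

There is one attempt and no reset: what is moved stays moved. The work goes in short steps, Python scripts to look and compute and a tool call to move; the robot and the scene stay as the last step left them, time stands still between calls to the robot, and variables do not carry over. Pictures are saved under pics/ and viewed, at most 10 in all, crops included, and the job is handed in when it is done.

Besides the shell and the picture viewer there is one more tool, called after "Request:" by a JSON object that holds its "name" and its "arguments". apply_moves: Moves the arm, as the interface text tells. Its arguments: {"type":"object","properties":{"increments":{"type":"array","items":{"type":"array","items":{"type":"number"}}},"squeeze":{"type":"number"}},"required":["increments"]}

```bash
mkdir -p pics; ls; python3 - <<'E'
from plant import arm, vision
import cv2,pickle
s=arm.state();print({k:s[k] for k in('time_s','eef_pos','ee_rot','ft_force','grip_width')})
d={}
for n in('scene','top'):
    d[n]=vision.snapshot(n);cv2.imwrite(f'pics/{n}0.png',d[n]['image'][:,:,::-1]);print(n,d[n]['intrinsics'],d[n]['dist_coeffs'],d[n]['rvec'],d[n]['tvec'])
pickle.dump(d,open('d0.pkl','wb'))
E
```

```text
pics
{'time_s': 0.0, 'eef_pos': array([0.26976521, 0.61803531, 0.22992982]), 'ee_rot': array([[-9.16420466e-01,  4.00214783e-01, -1.28701777e-03],
       [ 4.00216674e-01,  9.16418357e-01, -2.00236602e-03],
       [ 3.78070223e-04, -2.35009517e-03, -9.99997167e-01]]), 'ft_force': array([-0.25178416, -0.49571689, -0.52615478]), 'grip_width': 0.08571983089930182}
scene [[431.3475162    0.         277.12780077]
 [  0.         431.3475162  212.09455542]
 [  0.           0.           1.        ]] [0.02870012 0.         0.         0.         0.        ] [ 2.15608861  1.57591315 -0.44975502] [-0.10789102 -0.34128706  1.20256336]
top [[380.57357359   0.         288.41125667]
 [  0.         380.57357359 208.91711977]
 [  0.           0.           1.        ]] [-0.0480896  0.         0.         0.         0.       ] [ 2.19102826 -2.19118018  0.14707227] [-0.03924305  0.49333747  0.68234907]
```

View pics/scene0.png

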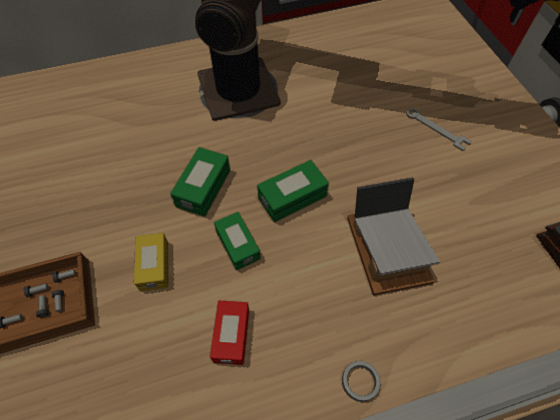

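View pics/top0.png

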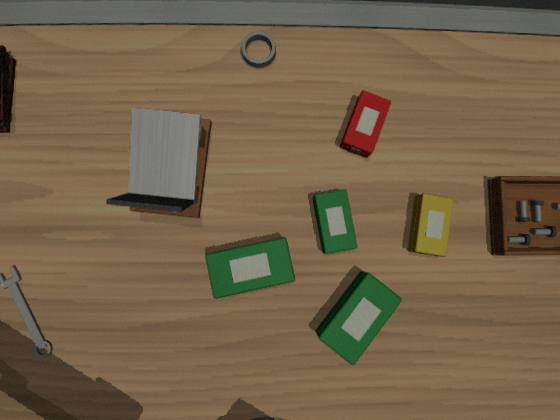

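The scene image shows the rack at about (400,240), the small green case at (238,240), yellow at (151,260) and red at (230,332). In the top image they are at (165,155), (335,221), (433,225) and (366,123). The two large green cases are decoys. Next I'll measure the lids and the rack corners.

```bash
cat > h.py <<'E'
import cv2,numpy as np
def ray(c,uv):
    R,_=cv2.Rodrigues(np.array(c['rvec'],float));t=np.array(c['tvec'],float).ravel()
    p=cv2.undistortPoints(np.array(uv,float).reshape(-1,1,2),c['intrinsics'],np.array(c['dist_coeffs'])).reshape(-1,2)
    return -R.T@t,(np.c_[p,np.ones(len(p))]@R)
def wristcam(s,c):
    T=np.eye(4);T[:3,:3]=s['ee_rot'];T[:3,3]=s['eef_pos'];M=np.linalg.inv(T@np.array(c['mount']))
    c['rvec']=cv2.Rodrigues(M[:3,:3])[0];c['tvec']=M[:3,3];return c
def onz(c,uv,z):
    o,d=ray(c,uv);return o+d*((z-o[2])/d[:,2])[:,None]
HUE={'green':(45,85),'yellow':(20,34)}
def blobs(img,col,smin=120,vmin=0):
    h=cv2.cvtColor(img,cv2.COLOR_RGB2HSV)
    lo,hi=HUE[col] if col in HUE else (None,None)
    m=cv2.inRange(h,(lo,smin,vmin),(hi,255,255)) if lo is not None else cv2.inRange(h,(0,170,vmin),(6,255,255))|cv2.inRange(h,(174,170,vmin),(180,255,255))
    cs,_=cv2.findContours(cv2.morphologyEx(m,cv2.MORPH_OPEN,np.ones((3,3))),cv2.RETR_EXTERNAL,cv2.CHAIN_APPROX_NONE)
    return [c for c in cs if cv2.contourArea(c)>300]
def lid(c,cnt,z):
    P=onz(c,cnt.reshape(-1,2),z)[:,:2]*1000
    (x,y),(w,h),a=cv2.minAreaRect(P.astype(np.float32))
    if w<h:w,h,a=h,w,a+90
    return np.round([x,y,w,h,(a+90)%180-90],1)
E
python3 - <<'E'
import pickle,numpy as np,cv2
from h import *
d=pickle.load(open('d0.pkl','rb'))
for n in d:
    print(n,'cam',ray(d[n],[[0,0]])[0])
    for col in('green','yellow','red'):
        for vm in (0,60,80,100):
            for c in blobs(d[n]['image'],col,vmin=vm): print(col,vm,lid(d[n],c,.045),cv2.boundingRect(c))
t=d['top'];far=onz(t,[[133,109],[200,115]],.0838);bs=onz(t,[[108,200],[190,208]],.127);print('far',far,'bs',bs,np.linalg.norm(far[0]-far[1]),np.linalg.norm(bs[0]-bs[1]))
s=d['scene'];far=onz(s,[[436,264],[375,270]],.0838);bs=onz(s,[[357,186],[411,179]],.127);print('far',far,'bs',bs)
cr=cv2.resize(t['image'][85:235,90:230],None,fx=4,fy=4,interpolation=cv2.INTER_CUBIC);cv2.imwrite('pics/rack.png',cr[:,:,::-1])
E
```

```text
scene cam [ 0.90746468 -0.16678507  0.8502744 ]
green 0 [ 477.7 -125.9  124.4   61.3   10.3] (215, 213, 45, 56)
green 0 [392.6  26.8 157.7 104.3 -77.8] (258, 161, 70, 60)
green 0 [ 303.6 -164.8  169.3   98.4  -38.4] (171, 148, 58, 68)
green 60 [ 469.3 -126.2  107.9   58.4    9.6] (215, 213, 44, 49)
green 60 [378.4  30.1 145.1  78.  -77.9] (258, 161, 70, 48)
green 60 [ 287.2 -165.2  144.5   77.1  -38.6] (171, 148, 56, 56)
green 80 [ 468.2 -125.8  105.9   55.9    9.6] (216, 213, 42, 48)
green 80 [377.   30.8 143.1  75.7 -77.9] (259, 161, 68, 47)
green 80 [ 285.7 -165.2  142.1   75.2  -38.7] (172, 148, 54, 55)
yellow 0 [ 470.9 -306.6  126.6   66.6   -9.7] (134, 233, 34, 58)
yellow 60 [ 463.2 -308.5  112.    60.4   -9.7] (134, 233, 31, 51)
yellow 80 [ 462.  -309.3  109.7   58.4   -9.7] (134, 233, 30, 51)
yellow 100 [ 461.7 -309.3  109.3   58.4   -9.7] (134, 233, 30, 51)
red 0 [ 660.3 -188.   116.1   62.   -21.7] (210, 301, 39, 64)
red 0 [ 47.5 810.4 244.4 230.8 -19.5] (464, 0, 79, 55)
red 0 [-213.2  299.9  333.4   33.7   89.6] (263, 0, 105, 23)
red 60 [ 658.5 -188.8  113.3   59.8  -21.3]
[... 973 characters left out ...]
109.9   59.7   -9.7] (416, 193, 38, 64)
yellow 100 [ 463.8 -306.8  109.    59.    -9.7] (416, 193, 38, 63)
red 0 [ 651.5 -181.9  119.6   60.9  -21.5] (340, 91, 51, 66)
red 60 [ 656.2 -184.5  109.1   59.5  -21.5] (343, 91, 48, 62)
red 80 [ 656.3 -185.   108.4   58.7  -21.5] (344, 91, 47, 62)
red 100 [ 656.6 -185.7  107.3   57.6  -21.5] (344, 91, 47, 61)
far [[0.66129575 0.2325496  0.0838    ]
 [0.65094939 0.11615363 0.0838    ]] bs [[0.49715218 0.24940057 0.127     ]
 [0.48471291 0.11982922 0.127     ]] 0.11685490744548246 0.13016709352908157
far [[0.66713553 0.22337681 0.0838    ]
 [0.64328683 0.10698527 0.0838    ]] bs [[0.47793107 0.1331491  0.127     ]
 [0.49569212 0.24455261 0.127     ]]
```

View pics/rack.png

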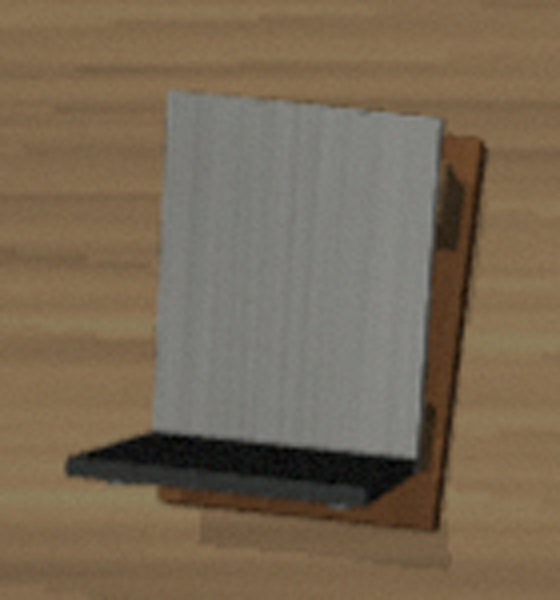

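The crop shows the aluminium floor with corners at about (168,92), (441,119), (417,459) and (153,432). The inner top edge of the backstop runs from (68,457) to (370,490).

```bash
python3 - <<'E'
import pickle
from h import *
d=pickle.load(open('d0.pkl','rb'));t=d['top']
f=lambda p:(np.array(p)+.5)/4-.5+[90,85]
A=onz(t,f([[168,92],[441,119]]),.0838);B=onz(t,f([[153,432],[417,459]]),.045);C=onz(t,f([[68,457],[370,490]]),.1271)
for P in(A,B,C):
    v=P[0]-P[1];print(np.round(P*1000,1).tolist(),'w',np.linalg.norm(v),'yaw',np.degrees(np.arctan2(-v[0],v[1])),'mid',P.mean(0))
m=A.mean(0)-B.mean(0);print('len',np.hypot(*m[:2]),150*np.cos(np.pi/12),'yaw',np.degrees(np.arctan2(m[1],m[0])))
E
```

```text
[[663.8, 235.1, 83.8], [652.1, 116.4, 83.8]] w 0.1192335992693911 yaw -5.630647900793612 mid [0.65791889 0.17572747 0.0838    ]
[[520.2, 249.9, 45.0], [508.2, 131.2, 45.0]] w 0.1192503260335564 yaw -5.760392360256519 mid [0.51422774 0.19054324 0.045     ]
[[498.9, 251.6, 127.1], [486.1, 132.2, 127.1]] w 0.12010166122497785 yaw -6.146013233517156 mid [0.49249364 0.19190846 0.1271    ]
len 0.14445294197508415 144.88887394336024 yaw -5.886877127629343
```

The sizes match: floor width is 119 mm against 120, floor length in plan 144.5 against 144.9, and the lids measure about 110x60. I'll take the rack origin as (514,190.5,45) at yaw -5.85°. Green is at (470,-124.5) at 9.9°, and yellow at (463,-307) at -9.7°. Now I'll write a planning helper and move.

```bash
cat > go.py <<'E'
import sys,numpy as np
from plant import arm
# usage: go.py x y z(mm) ydir(deg) -> tool increments from current pose
def plan(p,a,s=None):
    s=s or arm.state();R=np.array(s['ee_rot'])
    d=R.T@(np.array(p,float)-np.array(s['eef_pos'])*1000)
    cur=np.degrees(np.arctan2(R[1,1],R[0,1]));t=-np.radians((a-cur+180)%360-180)
    print('t',round(s['time_s'],2),'pos',np.round(np.array(s['eef_pos'])*1000,1),'ydir',round(cur,1),'d',np.round(d,1),'turn',round(t,3),'rows',round(max(np.linalg.norm(d)/41.7,abs(t)/.125),1))
if __name__=='__main__':
    v=list(map(float,sys.argv[1:]))
    for i in range(0,len(v),4): plan(v[i:i+3],v[i+3])
E
python3 go.py 430 330 230 85  500 150 200 99.9
```

```text
t 0.1 pos [269.8 618.1 230. ] ydir 66.4 d [-262.1 -199.9    0.4] turn -0.324 rows 7.9
t 0.1 pos [269.8 618.1 230. ] ydir 66.4 d [-398.3 -336.8   30.6] turn -0.585 rows 12.5
```

Request:
{"name": "apply_moves", "arguments": {"increments": [[100, -262, -200, 0, -0.585], [100, -262, -200, 0, -0.585], [100, -262, -200, 0, -0.585], [100, -262, -200, 0, -0.585], [100, -262, -200, 0, -0.585], [100, -262, -200, 0, -0.585], [100, -262, -200, 0, -0.585], [100, -262, -200, 0, -0.585]]}}

```text
time_s: 0.77
eef_pos: [0.4304, 0.3285, 0.2309]
ee_rot: [[-0.985, -0.173, -0.001], [-0.173, 0.985, -0.0], [0.001, -0.0, -1.0]]
ft_force: [-0.2, 0.9, 0.8]
grip_width: 0.0857
gripper_force: 0.0
```

```bash
python3 go.py 480 30 180 99.9
```

```text
t 0.77 pos [430.4 328.5 230.9] ydir 99.9 d [   2.6 -302.6   50.9] turn 0.001 rows 7.4
```

Request:
{"name": "apply_moves", "arguments": {"increments": [[100, 3, -303, 40, 0], [100, 3, -303, 40, 0], [100, 3, -303, 40, 0], [100, 3, -303, 40, 0], [100, 3, -303, 40, 0], [100, 3, -303, 40, 0], [100, 3, -303, 40, 0], [100, 3, -303, 40, 0]]}}

```text
time_s: 1.43
eef_pos: [0.4792, 0.0272, 0.1902]
ee_rot: [[-0.986, -0.168, -0.001], [-0.168, 0.986, -0.001], [0.002, -0.001, -1.0]]
ft_force: [1.2, 0.3, 0.1]
grip_width: 0.0855
gripper_force: 0.0
```

```bash
python3 go.py 470 -124.5 130 99.9
```

```text
t 1.43 pos [479.2  27.2 190.2] ydir 99.7 d [  34.5 -147.9   60.5] turn -0.004 rows 3.9
```

Request:
{"name": "apply_moves", "arguments": {"increments": [[100, 34, -148, 60, 0], [100, 34, -148, 60, 0], [100, 34, -148, 60, 0], [100, 34, -148, 60, 0], [100, 34, -148, 60, 0]]}}

```text
time_s: 1.85
eef_pos: [0.4693, -0.1245, 0.1283]
ee_rot: [[-0.986, -0.167, -0.005], [-0.167, 0.986, 0.0], [0.005, 0.001, -1.0]]
ft_force: [-0.5, -0.4, 0.1]
grip_width: 0.0854
gripper_force: 0.0
```

```bash
cat > look.py <<'E'
import sys,cv2
from plant import arm,vision
from h import *
cam,name=sys.argv[1:3];z=float(sys.argv[3])/1000
s=arm.state();c=vision.snapshot(cam)
if cam=='wrist': wristcam(s,c)
cv2.imwrite(f'pics/{name}.png',c['image'][:,:,::-1])
for col in sys.argv[4:]:
    for vm in(60,80):
        for b in blobs(c['image'],col,vmin=vm): print(col,vm,lid(c,b,z),cv2.boundingRect(b))
E
python3 look.py wrist w1 45 green; python3 go.py 470 -124.5 10 99.9
```

```text
green 60 [ 451.  -127.8   72.6   57.3   10.2] (243, 147, 75, 90)
green 60 [391.7  15.5 106.6  81.7 -77.8] (408, 89, 152, 115)
green 60 [ 350.5 -179.6   97.6   47.2  -80.3] (154, 0, 149, 79)
green 80 [ 451.  -127.8   72.6   57.3   10.2] (243, 147, 75, 90)
green 80 [386.6  -8.7  61.5  59.6  12.2] (410, 91, 90, 88)
green 80 [ 350.4 -180.7   95.6   46.5  -80.3] (154, 0, 146, 78)
t 1.9 pos [ 469.8 -122.4  129.3] ydir 99.6 d [ -0.2  -2.4 119.3] turn -0.005 rows 2.9
```

View pics/w1.png

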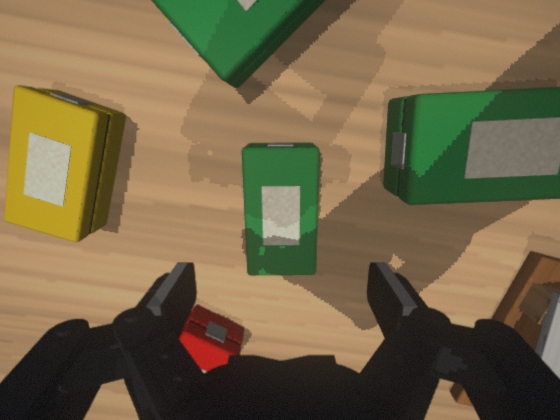

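The wrist image shows the green case centred between the fingers: lid columns 244-318, rows 143-275, with the finger midline at about 281. I'll check the lid centre and then descend.

```bash
python3 - <<'E'
from plant import arm,vision
from h import *
s=arm.state();c=wristcam(s,vision.snapshot('wrist'))
P=onz(c,[[244,146],[318,146],[316,274],[247,274]],.045)*1000;print(P.round(1).tolist(),P.mean(0))
E
python3 go.py 470 -124.5 10 99.9
```

```text
[[420.0, -159.0, 45.0], [410.7, -103.6, 45.0], [518.1, -83.1, 45.0], [528.0, -142.2, 45.0]] [ 469.20031883 -121.95219837   45.        ]
t 1.95 pos [ 470.5 -121.   130.2] ydir 99.7 d [  0.9  -3.5 120.2] turn -0.003 rows 2.9
```

Request:
{"name": "apply_moves", "arguments": {"increments": [[100, 0, -1, 119, 0], [100, 0, -1, 119, 0], [100, 0, -1, 119, 0], [100, 0, -1, 119, 0], [0, 0, -1, 119, 0], [0, 0, -1, 119, 0], [0, 0, -1, 119, 0], [0, 0, -1, 119, 0]], "squeeze": 45}}

```text
time_s: 2.62
eef_pos: [0.4742, -0.1219, 0.0156]
ee_rot: [[-0.985, -0.173, 0.006], [-0.173, 0.985, -0.003], [-0.005, -0.004, -1.0]]
ft_force: [0.8, 1.3, 2.6]
grip_width: 0.0591
gripper_force: 52.6
```

Request:
{"name": "apply_moves", "arguments": {"increments": [[0, 0, 0, 0, 0], [0, 0, 0, -40, 0], [0, 0, 0, -80, 0], [0, 0, 0, -120, 0], [0, 0, 0, -160, 0], [0, 0, 0, -180, 0], [0, 0, 0, -180, 0]]}}

```text
time_s: 3.2
eef_pos: [0.4748, -0.1225, 0.1995]
ee_rot: [[-0.985, -0.172, 0.012], [-0.173, 0.985, -0.006], [-0.011, -0.008, -1.0]]
ft_force: [0.9, -0.7, -2.5]
grip_width: 0.0593
gripper_force: 52.0
```

```bash
python3 -c "
from plant import arm
s=arm.state();print(s['eef_pos'],s['grip_width'],s['gripper_force'],s['ft_force'])"; python3 go.py 530 100 195 84.15
```

```text
[ 0.47475498 -0.12253727  0.19947898] 0.059302759764370175 51.99063956737518 [ 0.92833446 -0.74799337 -2.49624752]
t 3.2 pos [ 474.8 -122.5  199.5] ydir 99.9 d [-92.8 209.7   3.8] turn 0.275 rows 5.5
```

```bash
python3 go.py 572 184.5 150 84.15
```

```text
t 3.2 pos [ 474.8 -122.5  199.5] ydir 99.9 d [-148.2  286.1   48.8] turn 0.275 rows 7.8
```

Request:
{"name": "apply_moves", "arguments": {"increments": [[0, -18, 36, 0, 0.0], [0, -37, 72, 0, 0.07], [0, -56, 108, 0, 0.14], [0, -75, 144, 0, 0.2], [0, -94, 180, 10, 0.275], [0, -112, 216, 20, 0.275], [0, -130, 251, 30, 0.275], [0, -148, 286, 40, 0.275]]}}

```text
time_s: 3.87
eef_pos: [0.5665, 0.1879, 0.149]
ee_rot: [[-0.995, 0.101, -0.004], [0.101, 0.995, -0.001], [0.004, -0.001, -1.0]]
ft_force: [0.2, -1.7, -2.6]
grip_width: 0.0591
gripper_force: 51.9
```

Request:
{"name": "apply_moves", "arguments": {"increments": [[0, 0, 0, 0, 0], [0, 0, 0, 0, 0]]}}

```text
time_s: 4.03
eef_pos: [0.5657, 0.1877, 0.1482]
ee_rot: [[-0.995, 0.098, -0.007], [0.098, 0.995, -0.001], [0.007, -0.002, -1.0]]
ft_force: [0.7, -0.3, -3.1]
grip_width: 0.0592
gripper_force: 52.0
```

```bash
python3 go.py 572 184.5 112 84.15; python3 look.py top t2 140 green
```

```text
t 4.03 pos [565.7 187.7 148.2] ydir 84.4 d [-6.8 -2.5 36.2] turn 0.004 rows 0.9
green 60 [ 314.6 -144.4  125.6   67.5  -38.6] (320, 274, 81, 90)
green 60 [393.2  24.2 124.9  68.1 -77.7] (206, 238, 88, 60)
green 80 [ 314.2 -144.7  125.4   66.5  -38.5] (320, 275, 81, 89)
green 80 [392.8  24.  124.6  67.  -77.8] (207, 238, 87, 59)
```

View pics/t2.png

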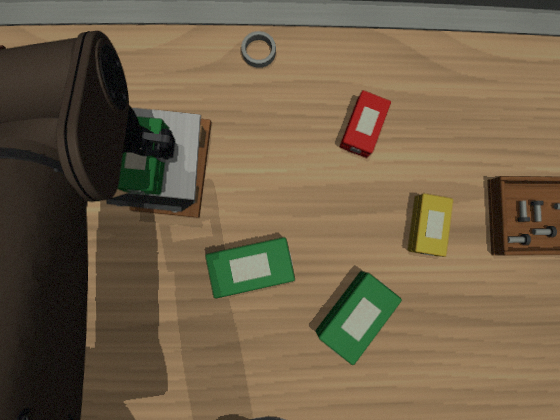

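The top view is mostly blocked by the arm, but the green case at (140,155) is over the rack floor. I'll descend gently.

Request:
{"name": "apply_moves", "arguments": {"increments": [[0, -5, -1, 20, 0], [0, -5, -1, 40, 0], [0, -5, -1, 50, 0], [0, -5, -1, 55, 0], [0, -5, -1, 59, 0], [0, -5, -1, 62, 0], [0, -5, -1, 62, 0]], "squeeze": 30}}

```text
time_s: 4.67
eef_pos: [0.5732, 0.1842, 0.0906]
ee_rot: [[-0.995, 0.102, 0.001], [0.102, 0.995, 0.0], [-0.001, 0.0, -1.0]]
ft_force: [-0.1, -0.7, -1.7]
grip_width: 0.0593
gripper_force: 51.9
```

```bash
python3 - <<'E'
from plant import arm,vision
import cv2
c=vision.snapshot('scene');cv2.imwrite('pics/s3.png',cv2.resize(c['image'][140:310,320:480],None,fx=3.5,fy=3.5,interpolation=cv2.INTER_CUBIC)[:,:,::-1])
E
python3 go.py 572 184.5 112 84.15
```

```text
t 4.72 pos [573.4 184.4  91. ] ydir 84.1 d [  1.4  -0.  -21. ] turn -0.0 rows 0.5
```

View pics/s3.png

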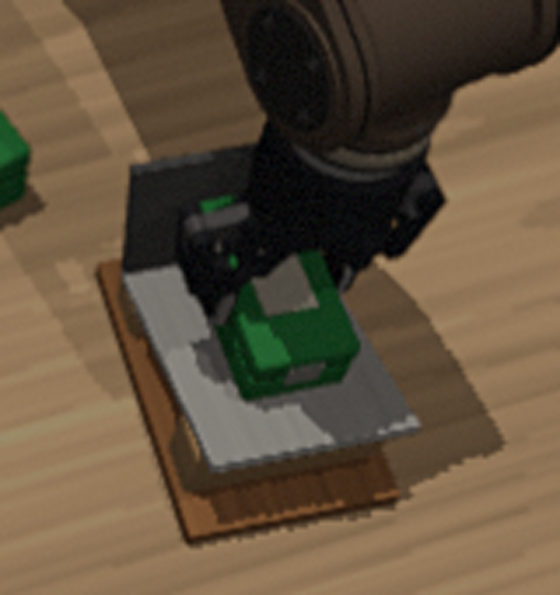

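The scene crop shows the case held level over the slope, its far lower edge at about (247,398)-(355,365) and just above the floor. I'll press on and watch the force.

Request:
{"name": "apply_moves", "arguments": {"increments": [[0, 0, 0, 2, 0], [0, 0, 0, 4, 0], [0, 0, 0, 6, 0], [0, 0, 0, 8, 0], [0, 0, 0, 8, 0]], "squeeze": 25}}

```text
time_s: 5.13
eef_pos: [0.5724, 0.1852, 0.0866]
ee_rot: [[-0.995, 0.1, -0.003], [0.1, 0.995, -0.0], [0.003, -0.001, -1.0]]
ft_force: [-13.2, -1.7, 14.9]
grip_width: 0.0593
gripper_force: 55.0
```

Request:
{"name": "apply_moves", "arguments": {"increments": [[0, 2, 0, 2, 0], [0, 3, 0, 4, 0], [0, 4, 0, 6, 0], [0, 5, 0, 8, 0], [0, 5, 0, 8, 0]], "squeeze": 20}}

```text
time_s: 5.55
eef_pos: [0.5685, 0.1856, 0.078]
ee_rot: [[-0.995, 0.101, 0.001], [0.101, 0.995, -0.0], [-0.001, 0.0, -1.0]]
ft_force: [-9.6, -1.3, 10.8]
grip_width: 0.0592
gripper_force: 56.3
```

```bash
python3 - <<'E'
from plant import arm,vision
import cv2
s=arm.state();print(s['eef_pos'],s['ft_force'],s['ft_torque'],s['gripper_force'])
c=vision.snapshot('scene');cv2.imwrite('pics/s4.png',cv2.resize(c['image'][140:310,320:480],None,fx=3.5,fy=3.5,interpolation=cv2.INTER_CUBIC)[:,:,::-1])
E
```

```text
[0.56847188 0.18564842 0.07797667] [-9.59990938 -1.28095464 10.76235644] [-0.22797362  0.81701534  0.03225829] 56.257036328315735
```

View pics/s4.png

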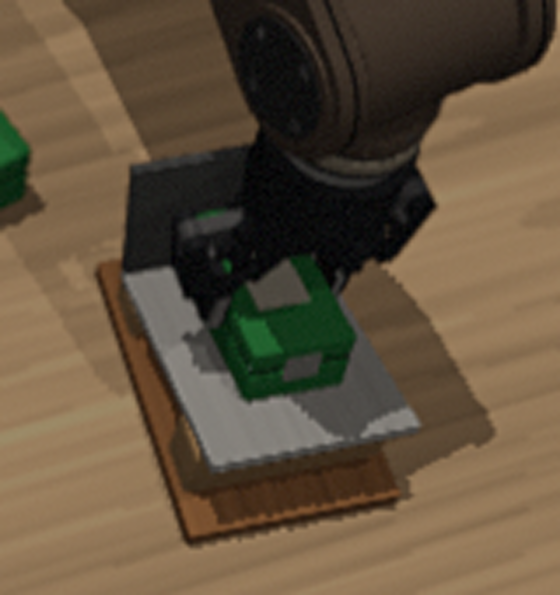

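The case is pivoting in the pads, and more of its far face is now visible. I'll continue.

Request:
{"name": "apply_moves", "arguments": {"increments": [[0, 1, 0, 2, 0], [0, 2, 0, 4, 0], [0, 3, 0, 6, 0], [0, 3, 0, 8, 0], [0, 3, 0, 8, 0]]}}

```text
time_s: 6.02
eef_pos: [0.5673, 0.1858, 0.0746]
ee_rot: [[-0.995, 0.1, 0.003], [0.1, 0.995, -0.001], [-0.003, -0.0, -1.0]]
ft_force: [-15.3, -3.7, 26.8]
grip_width: 0.0592
gripper_force: 59.0
```

Request:
{"name": "apply_moves", "arguments": {"increments": [[0, 1, 0, -3, 0], [0, 3, 0, -3, 0], [0, 5, 0, -2, 0], [0, 7, 0, -2, 0], [0, 9, 0, -1, 0], [0, 9, 0, -1, 0]]}}

```text
time_s: 6.52
eef_pos: [0.5632, 0.1865, 0.0736]
ee_rot: [[-0.995, 0.102, 0.018], [0.102, 0.995, 0.001], [-0.018, 0.003, -1.0]]
ft_force: [7.1, -1.8, 8.0]
grip_width: 0.0593
gripper_force: 56.6
```

Request:
{"name": "apply_moves", "arguments": {"increments": [[0, 2, 0, 0.5, 0], [0, 4, 0, 1, 0], [0, 6, 0, 1.5, 0], [0, 6, 0, 1.5, 0]]}}

```text
time_s: 6.85
eef_pos: [0.5634, 0.1865, 0.0746]
ee_rot: [[-0.994, 0.102, 0.034], [0.102, 0.995, 0.001], [-0.033, 0.005, -0.999]]
ft_force: [18.2, -3.8, 5.8]
grip_width: 0.0592
gripper_force: 56.2
```

Request:
{"name": "apply_moves", "arguments": {"increments": [[0, -3, 0, 0, 0], [0, -5, 0, 0, 0], [100, -5, 0, 0, 0], [100, -5, 0, 0, 0], [100, -5, 0, 0, 0], [100, -5, 0, 0, 0], [100, -5, 0, -30, 0], [100, -5, 0, -70, 0]]}}

```text
time_s: 7.52
eef_pos: [0.5508, 0.1859, 0.1308]
ee_rot: [[-0.995, 0.101, -0.012], [0.101, 0.995, -0.002], [0.012, -0.003, -1.0]]
ft_force: [0.0, 0.6, -1.1]
grip_width: 0.0857
gripper_force: 0.0
```

```bash
python3 go.py 530 20 190 80.3
```

```text
t 7.52 pos [550.8 185.9 130.8] ydir 84.2 d [   4.6 -167.3  -58.6] turn 0.068 rows 4.3
```

Request:
{"name": "apply_moves", "arguments": {"increments": [[100, 0, 0, -40, 0], [100, 5, -30, -60, 0.068], [100, 5, -70, -60, 0.068], [100, 5, -110, -60, 0.068], [100, 5, -150, -60, 0.068], [100, 5, -190, -60, 0.068], [100, 5, -230, -60, 0.068], [100, 5, -270, -60, 0.068]]}}

```text
time_s: 8.18
eef_pos: [0.5216, -0.083, 0.1952]
ee_rot: [[-0.986, 0.168, -0.001], [0.168, 0.986, 0.0], [0.001, 0.0, -1.0]]
ft_force: [0.7, 0.7, -0.3]
grip_width: 0.0852
gripper_force: 0.0
```

```bash
python3 go.py 463 -306.5 130 80.3; python3 - <<'E'
from plant import vision
from h import *
import cv2,pickle
c=vision.snapshot('top');pickle.dump(c,open('t5.pkl','wb'))
cv2.imwrite('pics/t5.png',cv2.resize(c['image'][85:235,90:230],None,fx=4,fy=4,interpolation=cv2.INTER_CUBIC)[:,:,::-1])
E
```

```text
t 8.18 pos [521.6 -83.  195.2] ydir 80.3 d [  20.  -230.2   65.1] turn -0.0 rows 5.8
```

View pics/t5.png

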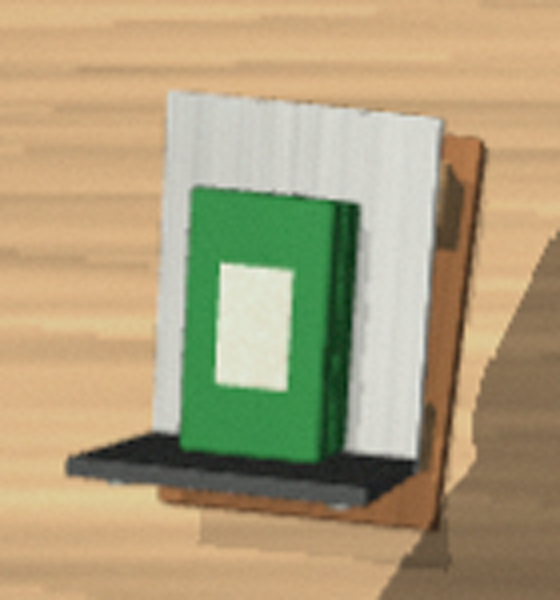

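The crop shows the green case flat on the floor against the backstop, its lid corners at (192,187), (334,202), (320,461) and (181,450). I'll express these in rack coordinates.

```bash
cat > rk.py <<'E'
from h import *
def ramp(c,px,h):
    y=np.radians(-5.85);a=np.radians(15);u=np.array([np.cos(y),np.sin(y),0]);v=np.array([-u[1],u[0],0]);k=np.array([0,0,1.])
    R=np.c_[np.cos(a)*u+np.sin(a)*k,v,np.cos(a)*k-np.sin(a)*u];O=np.array([.514,.1905,.045])
    o,d=ray(c,px);o=R.T@(o-O);d=d@R
    return (o+d*((h/1000-o[2])/d[:,2])[:,None])*1000
f=lambda p:(np.array(p)+.5)/4-.5+[90,85]
E
python3 - <<'E'
import pickle
from rk import *
c=pickle.load(open('t5.pkl','rb'))
for P in (ramp(c,f([[192,187],[334,202],[320,461],[181,450]]),45),ramp(c,f([[217,263],[293,269],[287,390],[215,385]]),45),ramp(c,f([[168,92],[441,119],[417,459],[153,432]]),0)):print(P.round(1).tolist(),P.mean(0).round(1))
E
```

```text
[[110.1, 30.0, 45.0], [110.0, -28.5, 45.0], [2.7, -29.1, 45.0], [1.2, 29.6, 45.0]] [56.   0.5 45. ]
[[80.4, 18.1, 45.0], [81.2, -13.3, 45.0], [31.0, -13.6, 45.0], [30.0, 16.5, 45.0]] [55.7  1.9 45. ]
[[149.6, 59.6, 0.0], [150.0, -59.6, 0.0], [0.3, -59.6, 0.0], [0.1, 59.7, 0.0]] [75.  0.  0.]
```

Green is at rack (56, 0.5) and square, so that is done. Next is yellow.

Request:
{"name": "apply_moves", "arguments": {"increments": [[100, 20, -230, 65, 0], [100, 20, -230, 65, 0], [100, 20, -230, 65, 0], [100, 20, -230, 65, 0], [100, 20, -230, 65, 0], [100, 20, -230, 65, 0], [100, 20, -230, 65, 0]]}}

```text
time_s: 8.82
eef_pos: [0.4616, -0.3085, 0.1283]
ee_rot: [[-0.985, 0.174, -0.003], [0.174, 0.985, 0.001], [0.003, 0.0, -1.0]]
ft_force: [-0.6, 0.3, -0.0]
grip_width: 0.0851
gripper_force: 0.0
```

```bash
python3 go.py 463 -306.5 10 80.3; python3 look.py wrist w6 45 yellow; python3 look.py top t6 45 red
```

```text
t 8.82 pos [ 461.6 -308.5  128.3] ydir 80.0 d [ -1.4   2.1 118.3] turn -0.006 rows 2.8
yellow 60 [ 460.9 -307.3  112.3   59.7   -9.6] (243, 144, 78, 133)
yellow 80 [ 460.9 -307.3  112.3   59.7   -9.6] (243, 144, 78, 133)
red 60 [ 656.4 -183.8  110.1   60.9  -21.4] (343, 91, 48, 62)
red 80 [ 656.6 -184.9  109.    59.2  -21.2] (343, 91, 48, 62)
```

View pics/w6.png

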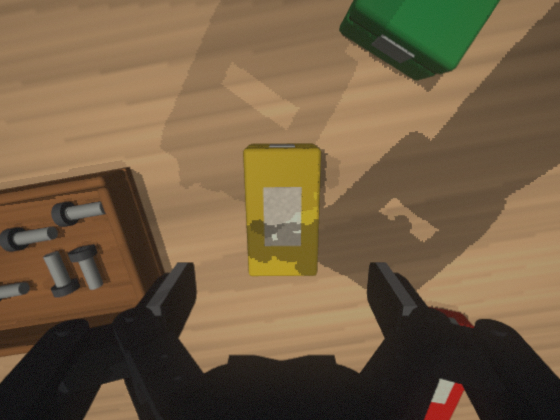

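The yellow case is centred (lid columns 245-320, rows 144-276) and red hasn't moved. I'll grasp it the same way.

Request:
{"name": "apply_moves", "arguments": {"increments": [[100, 0, 0, 119, 0], [100, 0, 0, 119, 0], [100, 0, 0, 119, 0], [100, 0, 0, 119, 0], [0, 0, 0, 119, 0], [0, 0, 0, 119, 0], [0, 0, 0, 119, 0], [0, 0, 0, 119, 0]], "squeeze": 30}}

```text
time_s: 9.58
eef_pos: [0.4661, -0.3062, 0.015]
ee_rot: [[-0.986, 0.169, 0.004], [0.169, 0.986, -0.004], [-0.005, -0.003, -1.0]]
ft_force: [0.7, 0.5, 3.3]
grip_width: 0.0599
gripper_force: 36.2
```

Request:
{"name": "apply_moves", "arguments": {"increments": [[0, 0, 0, 0, 0], [0, 0, 0, -40, 0], [0, 0, 0, -80, 0], [0, 0, 0, -120, 0], [0, 0, 0, -160, 0], [0, 0, 0, -200, 0], [0, 0, 0, -215, 0], [0, 0, 0, -215, 0]]}}

```text
time_s: 10.25
eef_pos: [0.4661, -0.3068, 0.2336]
ee_rot: [[-0.986, 0.169, 0.009], [0.169, 0.986, -0.008], [-0.01, -0.007, -1.0]]
ft_force: [0.6, -0.1, -2.8]
grip_width: 0.0595
gripper_force: 35.6
```

```bash
python3 go.py 555 0 225 84.15
```

```text
t 10.25 pos [ 466.1 -306.8  233.6] ydir 80.3 d [-35.7 317.5   6.9] turn -0.068 rows 7.7
```

Request:
{"name": "apply_moves", "arguments": {"increments": [[0, -36, 317, 0, -0.068], [0, -36, 317, 0, -0.068], [0, -36, 317, 0, -0.068], [0, -36, 317, 0, -0.068], [0, -36, 317, 0, -0.068], [0, -36, 317, 0, -0.068], [0, -36, 317, 0, -0.068], [0, -36, 317, 0, -0.068]]}}

```text
time_s: 10.92
eef_pos: [0.5518, 0.0052, 0.224]
ee_rot: [[-0.995, 0.1, -0.004], [0.1, 0.995, 0.002], [0.004, 0.002, -1.0]]
ft_force: [-0.1, 0.2, -2.4]
grip_width: 0.0592
gripper_force: 35.5
```

```bash
python3 go.py 562 186.5 200 84.15
```

```text
t 10.92 pos [551.8   5.2 224. ] ydir 84.3 d [  7.9 181.4  24.3] turn 0.002 rows 4.4
```

Request:
{"name": "apply_moves", "arguments": {"increments": [[0, 8, 181, 24, 0], [0, 8, 181, 24, 0], [0, 8, 181, 24, 0], [0, 8, 181, 24, 0], [0, 8, 181, 24, 0], [0, 8, 181, 24, 0], [0, 8, 181, 24, 0]]}}

```text
time_s: 11.5
eef_pos: [0.5617, 0.1828, 0.1998]
ee_rot: [[-0.995, 0.099, -0.005], [0.099, 0.995, -0.001], [0.005, -0.002, -1.0]]
ft_force: [-0.4, -0.2, -3.6]
grip_width: 0.0592
gripper_force: 35.6
```

```bash
python3 go.py 562 186 137 84.15
```

```text
t 11.5 pos [561.7 182.8 199.8] ydir 84.3 d [-0.3  3.3 62.8] turn 0.003 rows 1.5
```

Request:
{"name": "apply_moves", "arguments": {"increments": [[0, -1, 2, 20, 0], [0, -1, 2, 40, 0], [0, -1, 2, 50, 0], [0, -1, 2, 57, 0], [0, -1, 2, 60, 0], [0, -1, 2, 60, 0]]}}

```text
time_s: 12.0
eef_pos: [0.5645, 0.1833, 0.1422]
ee_rot: [[-0.995, 0.103, -0.001], [0.103, 0.995, -0.0], [0.001, -0.0, -1.0]]
ft_force: [-0.1, -0.7, -3.2]
grip_width: 0.0598
gripper_force: 35.5
```

```bash
python3 go.py 561 186 133 84.15;python3 - <<'E'
from plant import arm,vision
import cv2
c=vision.snapshot('scene');cv2.imwrite('pics/s7.png',cv2.resize(c['image'][140:310,320:480],None,fx=3.5,fy=3.5,interpolation=cv2.INTER_CUBIC)[:,:,::-1])
E
```

```text
t 12.0 pos [564.5 183.3 142.2] ydir 84.1 d [3.8 2.3 9.2] turn -0.001 rows 0.2
```

View pics/s7.png

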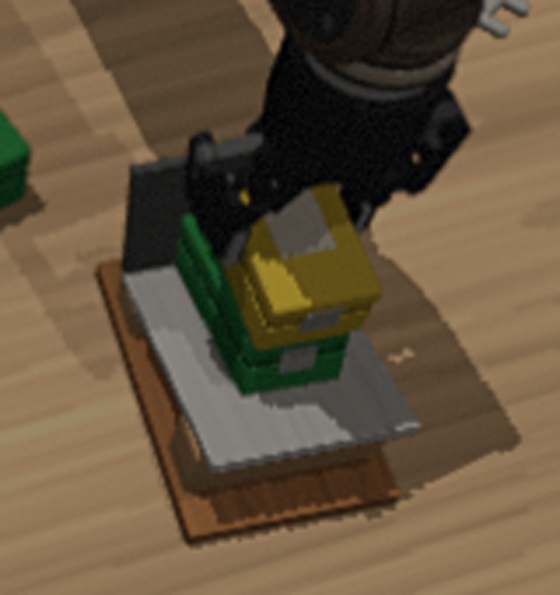

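Yellow hovers just above green, with its far-face lower corners at (257,348) and (366,326) and its latch at (322,320). Green's far-face corners are at (245,392) and (341,376), its latch at (298,358). I'll compare them laterally.

```bash
python3 - <<'E'
import pickle
from rk import *
c=pickle.load(open('d0.pkl','rb'))['scene']
g=lambda p:(np.array(p)+.5)/3.5-.5+[320,140]
y=np.radians(-5.85);u=np.array([np.cos(y),np.sin(y),0]);v=np.array([-u[1],u[0],0]);O=np.array([.514,.1905,.045])
def at(px,du): # plane at plan distance du(mm)
    o,d=ray(c,g(px));k=(du/1000-(o-O)@u)/(d@u);P=o+d*k[:,None]
    return np.c_[(P-O)@v*1000,P[:,2]*1000].round(1).tolist()
print('green bottom,latch',at([[245,392],[341,376]],106),at([[298,358]],100))
for du in(97,101,105):print('yellow',du,at([[257,348],[366,326],[322,320]],du))
E
```

```text
green bottom,latch [[-29.7, 84.2], [27.8, 80.6]] [[-1.2, 102.9]]
yellow 97 [[-27.7, 119.6], [34.1, 121.1], [4.0, 139.3]]
yellow 101 [[-31.1, 128.4], [29.9, 129.9], [0.2, 147.8]]
yellow 105 [[-34.6, 137.2], [25.7, 138.8], [-3.7, 156.4]]
```

Yellow and green line up sideways within about 1 mm. I'll lower yellow and tilt it down.

Request:
{"name": "apply_moves", "arguments": {"increments": [[0, 3, 1, 4, 0], [0, 3, 1, 8, 0], [0, 3, 1, 10, 0], [0, 3, 1, 12, 0], [0, 3, 1, 14, 0], [0, 3, 1, 14, 0]]}}

```text
time_s: 12.55
eef_pos: [0.5626, 0.1858, 0.1313]
ee_rot: [[-0.995, 0.101, 0.002], [0.101, 0.995, 0.0], [-0.002, 0.0, -1.0]]
ft_force: [-2.5, -0.3, 3.2]
grip_width: 0.0595
gripper_force: 36.2
```

Contact is at z≈131, as expected. Now I'll follow the tilt with smaller pushes.

Request:
{"name": "apply_moves", "arguments": {"increments": [[0, 1, 0, 2, 0], [0, 2, 0, 4, 0], [0, 3, 0, 6, 0], [0, 4, 0, 8, 0], [0, 4, 0, 8, 0]]}}

```text
time_s: 12.97
eef_pos: [0.5588, 0.1864, 0.124]
ee_rot: [[-0.995, 0.101, 0.003], [0.101, 0.995, 0.001], [-0.003, 0.001, -1.0]]
ft_force: [-6.3, 0.9, 8.9]
grip_width: 0.0592
gripper_force: 37.8
```

Request:
{"name": "apply_moves", "arguments": {"increments": [[0, 1, 0, 2, 0], [0, 2, 0, 4, 0], [0, 2, 0, 5, 0], [0, 2, 0, 5, 0]]}}

```text
time_s: 13.3
eef_pos: [0.5565, 0.1867, 0.1188]
ee_rot: [[-0.995, 0.101, 0.001], [0.101, 0.995, 0.0], [-0.001, 0.001, -1.0]]
ft_force: [-6.6, -0.5, 8.0]
grip_width: 0.0595
gripper_force: 38.7
```

Request:
{"name": "apply_moves", "arguments": {"increments": [[0, 0, 0, 2, 0], [0, 1, 0, 4, 0], [0, 1, 0, 5, 0], [0, 1, 0, 5, 0]]}}

```text
time_s: 13.63
eef_pos: [0.5561, 0.1867, 0.1176]
ee_rot: [[-0.995, 0.1, 0.001], [0.1, 0.995, -0.0], [-0.001, -0.0, -1.0]]
ft_force: [-12.9, -1.8, 22.4]
grip_width: 0.0596
gripper_force: 40.7
```

It is flat now: the force is rising and z matches the predicted 118. Sliding it back against the backstop.

Request:
{"name": "apply_moves", "arguments": {"increments": [[0, 1, 0, -3, 0], [0, 3, 0, -3, 0], [0, 5, 0, -2, 0], [0, 7, 0, -2, 0], [0, 9, 0, -1, 0], [0, 9, 0, -1, 0]]}}

```text
time_s: 14.13
eef_pos: [0.5498, 0.1874, 0.116]
ee_rot: [[-0.995, 0.101, 0.01], [0.101, 0.995, 0.001], [-0.01, 0.002, -1.0]]
ft_force: [2.1, -0.5, 9.5]
grip_width: 0.0596
gripper_force: 39.1
```

Request:
{"name": "apply_moves", "arguments": {"increments": [[0, 2, 0, 0.5, 0], [0, 4, 0, 1, 0], [0, 4, 0, 1, 0]]}}

```text
time_s: 14.38
eef_pos: [0.5493, 0.1874, 0.1161]
ee_rot: [[-0.995, 0.102, 0.019], [0.103, 0.995, 0.001], [-0.019, 0.003, -1.0]]
ft_force: [10.0, -0.7, 6.2]
grip_width: 0.0592
gripper_force: 38.7
```

```bash
python3 - <<'E'
from plant import arm,vision
import cv2
c=vision.snapshot('scene');cv2.imwrite('pics/s8.png',cv2.resize(c['image'][140:310,320:480],None,fx=3.5,fy=3.5,interpolation=cv2.INTER_CUBIC)[:,:,::-1])
E
```

View pics/s8.png

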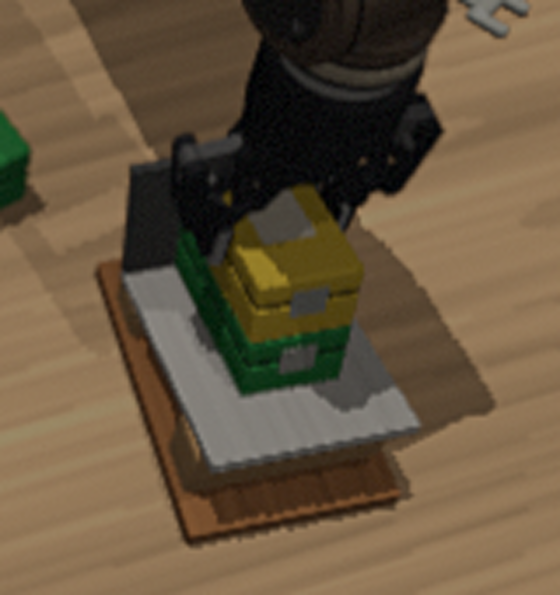

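The stack looks flush, with both latches in line at (308,300) and (297,358), and the contact force shows yellow is at the backstop. That makes 11 viewed pictures, one over the limit, so the remaining checks are numeric only. Releasing and backing away.

Request:
{"name": "apply_moves", "arguments": {"increments": [[0, -3, 0, 0, 0], [0, -4, 0, 0, 0], [100, -4, 0, 0, 0], [100, -4, 0, 0, 0], [100, -4, 0, 0, 0], [100, -4, 0, 0, 0], [100, -4, 0, -30, 0], [100, -4, 0, -70, 0]]}}

```text
time_s: 15.1
eef_pos: [0.5423, 0.1864, 0.1757]
ee_rot: [[-0.995, 0.102, -0.012], [0.102, 0.995, -0.002], [0.012, -0.003, -1.0]]
ft_force: [1.3, 0.2, 0.1]
grip_width: 0.0856
gripper_force: 0.0
```

Request:
{"name": "apply_moves", "arguments": {"increments": [[100, 0, 0, -30, 0], [100, 0, -40, -50, 0], [100, 0, -80, -50, 0], [100, 0, -120, -50, 0], [100, 0, -160, -50, 0], [100, 0, -200, -50, 0], [100, 0, -240, -50, 0], [100, 0, -240, -50, 0]]}}

```text
time_s: 15.77
eef_pos: [0.5207, -0.0574, 0.2302]
ee_rot: [[-0.994, 0.108, -0.001], [0.108, 0.994, -0.003], [0.001, -0.003, -1.0]]
ft_force: [0.7, -0.6, -0.6]
grip_width: 0.0854
gripper_force: 0.0
```

```bash
python3 - <<'E'
from plant import arm,vision
from rk import *
c=vision.snapshot('top');print(arm.state()['eef_pos'])
for col,h in(('yellow',90),):
  for vm in (0,100,130,160):
    for b in blobs(c['image'],col,vmin=vm):
        P=ramp(c,b.reshape(-1,2),h)[:,:2];print(vm,cv2.minAreaRect(P.astype(np.float32)),cv2.boundingRect(b))
h=cv2.cvtColor(c['image'],cv2.COLOR_RGB2HSV);w=cv2.inRange(h,(0,0,150),(180,70,255));w[:,:140]=0;w[:,195:]=0
for b in cv2.findContours(w[100:210],cv2.RETR_EXTERNAL,cv2.CHAIN_APPROX_NONE)[0]:
    if cv2.contourArea(b)>150:
        P=ramp(c,b.reshape(-1,2)+[0,100],90)[:,:2];print('white',cv2.minAreaRect(P.astype(np.float32)))
for b in blobs(c['image'],'red',vmin=60): print('red',lid(c,b,.045))
s=vision.snapshot('scene')
for col in('green','yellow'):
    for b in blobs(s['image'],col): print(col,cv2.boundingRect(b))
E
```

```text
[ 0.52096268 -0.05476926  0.23018633]
0 ((56.17060089111328, -5.32244873046875), (109.29106903076172, 71.06970977783203), 0.053325872868299484) (124, 131, 49, 74)
100 ((56.089508056640625, -3.7466392517089844), (109.1225814819336, 68.71475219726562), 0.7531006336212158) (124, 131, 46, 74)
130 ((56.09987258911133, 0.3931751251220703), (59.65421676635742, 109.15144348144531), 89.992431640625) (124, 131, 42, 74)
160 ((56.37620162963867, 0.6635990142822266), (59.154510498046875, 108.21022033691406), 89.82732391357422) (124, 131, 41, 73)
white ((55.95219421386719, -3.496530532836914), (49.33422088623047, 20.15098762512207), 2.6761271953582764)
white ((80.56623840332031, -34.108123779296875), (135.80894470214844, 82.29532623291016), 3.957662582397461)
green (370, 207, 49, 45)
green (258, 175, 70, 46)
green (171, 148, 56, 68)
yellow (372, 181, 52, 57)
```

Yellow is at rack (56.1, 0.4), square, and its lid size matches at the right height. I'll confirm red in the scene view and then hand in.

```bash
python3 - <<'E'
from plant import arm,vision
from h import *
s=vision.snapshot('scene')
b=[lid(s,b,.045) for b in blobs(s['image'],'red',vmin=60)];print(b)
print('green px x at bottom',[cv2.boundingRect(b) for b in blobs(s['image'],'green')])
if any(abs(x[0]-658.5)<4 and abs(x[1]+188.8)<4 for x in b): print(arm.job_done())
E
```

```text
[array([ 660.2, -189.2,  116.6,   61.4,  -20.1]), array([  7.9, 807.2, 282.4, 146.6, -50.5])]
green px x at bottom [(370, 207, 49, 45), (258, 176, 70, 45), (171, 148, 57, 68)]
the job is handed in; nothing more can be done
None
```

The job is handed in: the green case lies flat and centred on the rack floor against the backstop, the yellow case is stacked squarely on it (both about 1 mm from ideal as measured), and red was not moved; I viewed 11 pictures, one over the limit of 10.

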